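# Set out the can range by height

## Task

Set out our can sizes on the wooden display board: stand the four loose cans upright, each in the middle of its own cork mat, in order of height, with the shortest next to the upright card holder and the tallest farthest from it. They are full, so set them down rather than drop them, and do not tip any over.

Things in the scene. Friction and masses are not known exactly. Their poses are not given: they have to be found in the camera images.
- can_mini: Full, closed aluminium drinks can, the shortest and a slim one: 53 mm diameter, 90 mm tall, narrowing to 47 mm over the top 18 mm and to 39 mm at the foot; about 165 g. Cream paper wrap with a reddish band, the same on all four. It stands upright and loose on the near part of the table. Origin: centre of its underside; z up along the can.
- can_classic: Full, closed aluminium drinks can, the second shortest, a wide one: 66 mm diameter, 122 mm tall, narrowing to 54 mm over the top 18 mm and to 52 mm at the foot; about 380 g. Cream paper wrap with a reddish band, the same on all four. It stands upright and loose on the near part of the table. Origin: centre of its underside; z up along the can.
- can_sleek: Full, closed aluminium drinks can, the second tallest, narrower than the classic: 58 mm diameter, 146 mm tall, narrowing to 46 mm over the top 18 mm and to 44 mm at the foot; about 350 g. Cream paper wrap with a reddish band, the same on all four. It stands upright and loose on the near part of the table. Origin: centre of its underside; z up along the can.
- can_tall: Full, closed aluminium drinks can, the tallest, a wide one: 66 mm diameter, 168 mm tall, narrowing to 54 mm over the top 18 mm and to 52 mm at the foot; about 530 g. Cream paper wrap with a reddish band, the same on all four. It stands upright and loose on the near part of the table. Origin: centre of its underside; z up along the can.
- mat_a: Round cork mat, 86 mm diameter, 4 mm thick, fixed on the wooden display board. The four alike mats lie in a row along the board, about 100 mm apart (90 to 110); which letter lies where in the row changes from start to start. The board is 600 x 120 x 18 mm, fixed, lies crosswise beyond the cans, and its y axis is the row's direction. Origin: centre of the mat's underside, on the board's top 18 mm above the table; the mat's top is 22 mm above the table.
- mat_b: Round cork mat, 86 mm diameter, 4 mm thick, fixed on the wooden display board. The four alike mats lie in a row along the board, about 100 mm apart (90 to 110); which letter lies where in the row changes from start to start. The board is 600 x 120 x 18 mm, fixed, lies crosswise beyond the cans, and its y axis is the row's direction. Origin: centre of the mat's underside, on the board's top 18 mm above the table; the mat's top is 22 mm above the table.
- mat_c: Round cork mat, 86 mm diameter, 4 mm thick, fixed on the wooden display board. The four alike mats lie in a row along the board, about 100 mm apart (90 to 110); which letter lies where in the row changes from start to start. The board is 600 x 120 x 18 mm, fixed, lies crosswise beyond the cans, and its y axis is the row's direction. Origin: centre of the mat's underside, on the board's top 18 mm above the table; the mat's top is 22 mm above the table.
- mat_d: Round cork mat, 86 mm diameter, 4 mm thick, fixed on the wooden display board. The four alike mats lie in a row along the board, about 100 mm apart (90 to 110); which letter lies where in the row changes from start to start. The board is 600 x 120 x 18 mm, fixed, lies crosswise beyond the cans, and its y axis is the row's direction. Origin: centre of the mat's underside, on the board's top 18 mm above the table; the mat's top is 22 mm above the table.
- card_holder: Small dark wooden block (34 mm deep, 62 mm along the row, 20 mm high) with an upright cream card (56 mm wide, reddish panel, no lettering) in it, 100 mm high over all, fixed on the board in line with the mats, at one end of the row or the other (it changes), its centre about 100 mm from that of the nearest mat. At the other end is a low open wooden tray of cards (62 x 78 x 28 mm). Origin: centre of its underside, on the board's top; the row's direction is its y axis.

How it is judged:
By the outcome, as a careful person would: the job done as asked, in the order asked, and still so for the second after the job is handed in, with the robot touching nothing.
It also fails if it takes over 99 s, if anything falls off the work surface, if the arm or the gripper's body presses on something with over 40 N, if the wrist force passes 120 N, or if a joint passes its speed limit or range.

## Robot

A 7-joint arm with a two-finger parallel gripper is mounted at the origin on the work surface. World frame = base frame: x ahead of the robot, y to its left, z up, the work surface at z = 0. Lengths are in m, angles in rad, forces in N, time in s.
With the tool pointing down it reaches from about 0.4 to 0.9 m from the base axis. Payload 5.5 kg.
Tool frame: the origin (TCP) lies on the centre line of the jaws, within the pads' length; the fingertips stand 14 mm ahead of it and the grasp point (between the pads) lies 5 mm behind it; z points along the fingers, y is the direction in which the jaws open and shut (so a half turn about z gives the same grasp; the last joint's range is limited). The gripper opens to 92 mm and grips with 3 to 60 N. Pads are 19 mm wide; open, the fingers measure 130 mm over their backs; the gripper's body (75 mm by 190 mm) begins 47 mm behind the grasp point.
Start: joints at [-0.985, 0.501, -0.427, 1.55, 0.221, 1.138, -0.21], TCP at [0.206, 0.616, 0.241] pointing down, gripper open.
Joint ranges: [-2.88, 2.88], [-0.31, 2.03], [-1.54, 1.56], [0.2, 2.42], [-1.41, 4.55], [0.19, 2.02], [-2.57, 2.57]. Speed limits (rad/s): [2.57, 2.57, 3.14, 3.14, 3.14, 3.14, 3.14].

## Interface

Orientations are given as [roll, pitch, yaw] about the fixed x, y, z axes, in that order (R = Rz(yaw) Ry(pitch) Rx(roll)).
In Python, from bench import reach, move_l, move_j, command_gripper, dwell, inverse_kinematics, read_camera, get_calibration, Unreachable, sign_off, read_time, read_q, read_qvel, read_tau, read_tcp_pos, read_tcp_rot, read_wrist_force, read_wrist_torque, read_width gives the robot as it stands. Calls block until the motion is done:
- reach(position, orientation): joint-space move of the TCP to a pose.
- move_l(position, orientation=None, v=0.15, f_stop=None): straight line of the TCP; orientation=None keeps the orientation; v is the mean speed in m/s. With f_stop (N) it stops when the force on the tool has changed by that much, and returns True; else False.
- move_j(angles): joint-space move.
- command_gripper(opening, effort=None): finger opening in m; effort is the grip in N (None keeps the last); returns when the fingers have stopped.
- dwell(seconds).
- inverse_kinematics(position, orientation): joint angles nearest the present ones, or None.
- read_camera(name): name is "scene" or "top"; returns the picture (384x512x3 uint8, red, green, blue); there is no depth.
- get_calibration(name): a dict with "fx", "fy", "cx", "cy" (pixels), "extrinsics" (4x4, takes a point from world to camera coordinates). Camera axes: x right, y down, z forward; pixel columns grow to the right and rows downward; lengths in m; the calibration is good to about 2 mm. A picture is of the moment at which its call begins. get_calibration takes no time and is no camera call.
A pose or a line that the arm cannot do raises Unreachable and nothing moves.
- sign_off(): hands the job in, once; it reports no verdict.
Readings, each from a call of its own:
- read_time(): time.
- read_q(): joint angles.
- read_qvel(): joint speeds.
- read_tau(): joint torques, N m.
- read_tcp_pos(): TCP position.
- read_tcp_rot(): TCP orientation.
- read_wrist_force(): force on the tool from outside, world axes, zero at the start.
- read_wrist_torque(): the same for the moment, N m.
- read_width(): finger opening in m.
Only numpy, scipy, OpenCV 4.12 (cv2) and the standard library are available. Lean on these libraries where they do the work, as an engineer would, in place of code of your own. Each camera call takes 0.05 s, during which the arm holds its last target. There are 200 camera calls.

## Working session

There is one attempt and no reset: what is moved stays moved. The work goes in short steps, each a Python script; the robot and the scene stay as the last script left them, time stands still between calls to the robot, and variables do not carry over. Pictures are saved under pics/ and viewed, about 12 in all and at most 16, crops included, and the job is handed in when it is done.

```bash
mkdir -p pics; ls
python3 - <<'E'
from bench import *
import cv2,numpy as np
for n in("top","scene"):
    im=read_camera(n); cv2.imwrite(f"pics/{n}0.png",im[:,:,::-1]); c=get_calibration(n)
    print(n,c["fx"],c["fy"],c["cx"],c["cy"]); E=np.array(c["extrinsics"]);print(E.round(3)); print(-E[:3,:3].T@E[:3,3])
print(read_tcp_rot(),read_time())
E
```

```text
pics
top 375.5628147855422 375.5628147855422 259.8909617730676 191.15518647924347
[[-0.092 -0.996 -0.001  0.049]
 [-0.974  0.09  -0.207  0.531]
 [ 0.206 -0.018 -0.978  0.928]
 [ 0.     0.     0.     1.   ]]
[0.33016331 0.01765275 1.01767671]
scene 433.8890304922864 433.8890304922864 261.16612250199563 191.0032669354727
[[-0.378  0.926 -0.014  0.207]
 [ 0.78   0.311 -0.543 -0.424]
 [-0.498 -0.216 -0.84   1.517]
 [ 0.     0.     0.     1.   ]]
[1.16539017 0.26781788 1.0464747 ]
[-3.13984446e+00 -7.18847544e-05  2.81883363e+00] 0.1
```

View pics/top0.png

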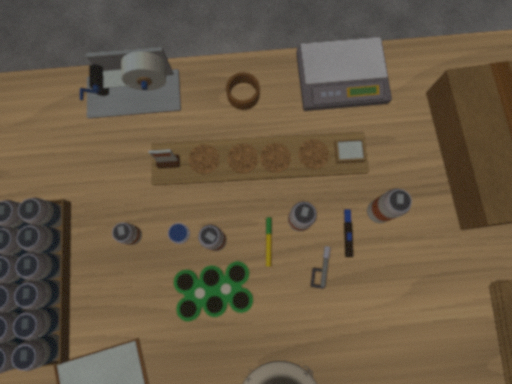

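View pics/scene0.png

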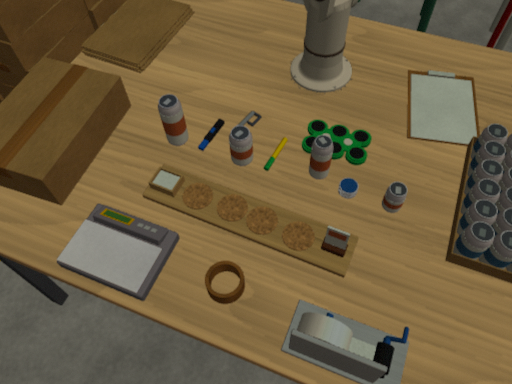

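The top view shows the holder at the +y (left) end, around (167,158), with mats at about (204,159), (243,158), (275,157) and (314,154). The cans are near (126,233), (211,237), (302,214) and (397,202). I'll zoom in to get the lid outlines.

Run:
```python
import cv2,numpy as np
t=cv2.imread("pics/top0.png"); s=cv2.imread("pics/scene0.png")
cv2.imwrite("pics/c1.png",np.vstack([cv2.resize(t[180:260,100:260],(800,400),interpolation=3)[:,:800][:300], cv2.resize(t[180:240,280:440],(800,300),interpolation=3)]))
cv2.imwrite("pics/c2.png",cv2.resize(s[85:265,140:420],None,fx=2.85,fy=2.85,interpolation=3))
cv2.imwrite("pics/c3.png",cv2.resize(t[125:190,145:375],None,fx=3.45,fy=3.45,interpolation=3))
```

```text
(no output)
```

View pics/c1.png

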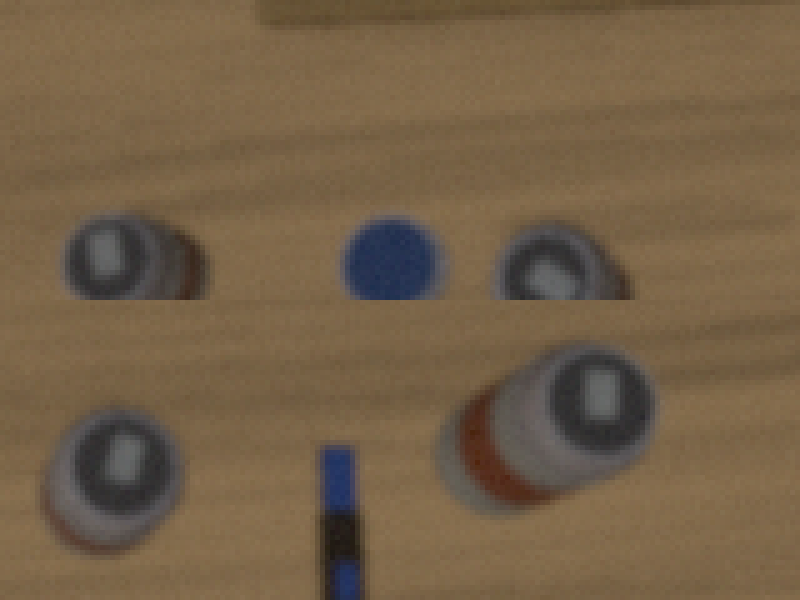

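View pics/c2.png

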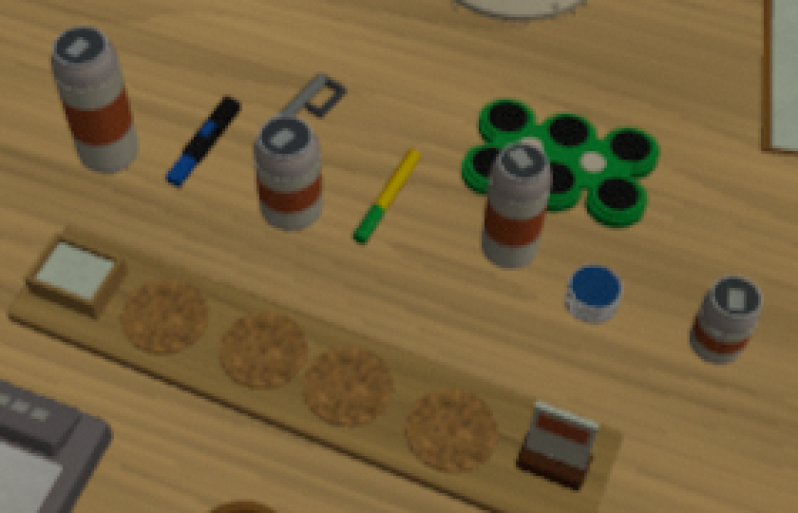

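View pics/c3.png

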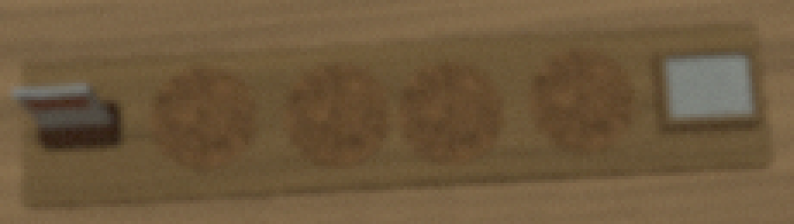

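The crops show all four lids as dark discs, with the lengths matching mini, sleek, classic and tall from left to right in the top view. The mats are clearly redder than the board. Next I'll measure lids and mats in both views.

```bash
cat > h.py <<'E'
import cv2,numpy as np
from bench import *
H=dict(mini=.090,classic=.122,sleek=.146,tall=.168)
def cast(cam,uv,z):
    c=get_calibration(cam);E=np.array(c["extrinsics"]);R=E[:3,:3];o=-R.T@E[:3,3]
    d=R.T@np.array([(uv[0]-c["cx"])/c["fx"],(uv[1]-c["cy"])/c["fy"],1]);return (o+d*(z-o[2])/d[2])[:2]
def proj(cam,p):
    c=get_calibration(cam);q=np.array(c["extrinsics"])[:3]@np.r_[p,1];return np.array([c["fx"]*q[0]/q[2]+c["cx"],c["fy"]*q[1]/q[2]+c["cy"]])
def pxsize(cam,p,d):return np.linalg.norm(proj(cam,np.r_[p[0],p[1]-d/2,p[2]])-proj(cam,np.r_[p[0],p[1]+d/2,p[2]]))
def blob(mask,near):
    """hull-ellipse of the contour nearest a pixel"""
    cs=[c for c in cv2.findContours(mask.astype(np.uint8),cv2.RETR_EXTERNAL,cv2.CHAIN_APPROX_NONE)[0] if len(c)>12]
    c=min(cs,key=lambda c:np.linalg.norm(c.reshape(-1,2).mean(0)-near));return cv2.fitEllipse(cv2.convexHull(c))
def lid(cam,im,near):
    hsv=cv2.cvtColor(cv2.resize(im,None,fx=4,fy=4,interpolation=cv2.INTER_CUBIC),cv2.COLOR_RGB2HSV)
    m=(hsv[...,1]<75)&(hsv[...,2]<LV[cam]);e=blob(m,(np.array(near)+.5)*4-.5)
    return (np.array(e[0])+.5)/4-.5,np.array(e[1])/4
LV=dict(top=95,scene=105)
E
python3 - <<'E'
from h import *
ims={n:cv2.imread(f"pics/{n}0.png")[:,:,::-1].copy() for n in("top","scene")}
g={"top":dict(mini=(121,232),sleek=(208,235),classic=(304,213),tall=(400,200)),
"scene":dict(mini=(398,189),sleek=(324,141),classic=(240,133),tall=(168,101))}
for k in H:
    for n in ims:
        c,ax=lid(n,ims[n],g[n][k]); p=cast(n,c,H[k]); print(k,n,c.round(1),ax.round(1),p.round(4),"expected rim px",pxsize(n,np.r_[p,H[k]],.045).round(1))
for n,sd in(("top",[(204,159),(243,158),(275,157),(314,154)]),("scene",[(298,236),(262,221),(232,208),(198,196)])):
    big=cv2.resize(ims[n],None,fx=4,fy=4,interpolation=cv2.INTER_CUBIC)
    lab=cv2.GaussianBlur(cv2.cvtColor(big,cv2.COLOR_RGB2LAB),(0,0),4)[...,1].astype(int)
    print(n,[(lab[y*4,x*4]) for x,y in sd],lab[175*4,230*4] if n=="top" else lab[232*4,230*4])
    for x,y in sd:
        ref=lab[y*4-6:y*4+6,x*4-6:x*4+6].mean()
        e=blob(cv2.morphologyEx((lab>TH if (TH:=135) else 0).astype(np.uint8),cv2.MORPH_CLOSE,np.ones((9,9))),np.array([x,y])*4)
        c=(np.array(e[0])+.5)/4-.5;p=cast(n,c,.022);print(n,c.round(1),(np.array(e[1])/4).round(1),p.round(4),pxsize(n,np.r_[p,.022],.086).round(1))
E
```

```text
mini top [124.6 232.7] [21.1 24.4] [0.4521 0.3428] expected rim px 18.3
mini scene [395.8 193.1] [20.4 23.7] [0.4737 0.3499] expected rim px 18.0
classic top [302.7 214.8] [25.7 28.1] [ 0.4515 -0.0959] expected rim px 18.7
classic scene [245.6 131.7] [27.4 44.7] [ 0.4505 -0.085 ] expected rim px 15.5
sleek top [211.3 236.5] [22.6 25.6] [0.4176 0.1236] expected rim px 19.5
sleek scene [322.1 147.6] [25.5 35.6] [0.4451 0.1335] expected rim px 17.0
tall top [394.3 201.8] [26.7 33. ] [ 0.4559 -0.3031] expected rim px 19.5
tall scene [169.3 108.5] [22.9 30.4] [ 0.4866 -0.2966] expected rim px 15.0
top [np.int64(135), np.int64(135), np.int64(135), np.int64(135)] 132
top [197.6 159.1] [3.8 6.3] [0.6459 0.1626] 31.2
top [245.  155.2] [2.3 2.8] [0.6451 0.0314] 31.1
top [269.9 155.1] [5.  6.5] [ 0.6389 -0.0374] 31.1
top [318.2 157.1] [1.4 1.9] [ 0.621  -0.1697] 31.0
scene [np.int64(136), np.int64(136), np.int64(136), np.int64(135)] 132
scene [298.  235.6] [26.4 30.2] [0.6509 0.147 ] 32.7
scene [261.7 220.1] [25.6 28.4] [0.6431 0.0407] 31.3
scene [232.1 207.3] [24.6 28.1] [ 0.636 -0.05 ] 30.2
scene [197.5 195.7] [23.5 27.6] [ 0.6377 -0.1557] 29.1
```

```bash
cat >> h.py <<'E'
def otsu(ch,near,r,inv):
    """local Otsu in a window of radius r px on a 4x picture; returns ellipse in original px"""
    x,y=[int(v) for v in near];x0,y0=max(x-r,0),max(y-r,0);w=ch[y0:y+r+1,x0:x+r+1]
    w=cv2.normalize(cv2.GaussianBlur(cv2.resize(w,None,fx=4,fy=4,interpolation=cv2.INTER_CUBIC),(0,0),2),None,0,255,cv2.NORM_MINMAX).astype(np.uint8)
    _,m=cv2.threshold(w,0,1,(cv2.THRESH_BINARY_INV if inv else cv2.THRESH_BINARY)|cv2.THRESH_OTSU)
    m=cv2.morphologyEx(m,cv2.MORPH_OPEN,np.ones((5,5)))
    cs=cv2.findContours(m,cv2.RETR_EXTERNAL,cv2.CHAIN_APPROX_NONE)[0];e=cv2.fitEllipse(cv2.convexHull(max(cs,key=cv2.contourArea)))
    return (np.array(e[0])+.5)/4-.5+[x0,y0],np.array(e[1])/4
def lid(im,near,r=11):return otsu(im[...,0].astype(np.float32),near,r,True)
def mat(im,near,r=19):
    lab=cv2.cvtColor(im.astype(np.float32)/255,cv2.COLOR_RGB2LAB)
    return otsu(cv2.GaussianBlur(lab[...,1],(0,0),1.5),near,r,False)
E
python3 - <<'E'
from h import *
ims={n:cv2.imread(f"pics/{n}0.png")[:,:,::-1].copy() for n in("top","scene")}
g={"top":dict(mini=(121,232),sleek=(208,235),classic=(304,213),tall=(400,200)),
"scene":dict(mini=(398,189),sleek=(324,141),classic=(240,133),tall=(168,101))}
for k in H:
    for n in ims:
        c,ax=lid(ims[n],g[n][k]); p=cast(n,c,H[k]); print(k,n,c.round(1),ax.round(1),p.round(4),"45mm=",pxsize(n,np.r_[p,H[k]],.045).round(1))
for n,sd in(("top",[(204,159),(243,158),(275,157),(314,154)]),("scene",[(298,236),(262,221),(232,208),(198,196)])):
    for s in sd:
        c,ax=mat(ims[n],s);p=cast(n,c,.022);print(n,c.round(1),ax.round(1),p.round(4),pxsize(n,np.r_[p,.022],.086).round(1))
E
```

```text
mini top [126.9 233.1] [20.8 29.2] [0.4506 0.3374] 45mm= 18.4
mini scene [395.3 192.5] [19.4 23.3] [0.4725 0.3481] 45mm= 18.0
classic top [304.2 212.7] [19.7 20.3] [ 0.4563 -0.1   ] 45mm= 18.6
classic scene [238.7 134.1] [16.7 28.2] [ 0.4656 -0.0994] 45mm= 15.5
sleek top [212.1 236. ] [21.4 25.3] [0.4186 0.1217] 45mm= 19.5
sleek scene [328.2 139.2] [23.6 37.1] [0.412  0.1401] 45mm= 16.9
tall top [399.5 200.1] [19.6 21.4] [ 0.4587 -0.3156] 45mm= 19.4
tall scene [166.7 103.7] [17.  21.6] [ 0.4732 -0.3122] 45mm= 14.8
top [203.6 158.7] [29.6 30.9] [0.6456 0.146 ] 31.2
top [245.1 158.1] [29.7 37.2] [0.6367 0.0318] 31.2
top [272.9 157.4] [29.5 36.4] [ 0.6316 -0.045 ] 31.1
top [313.1 153.6] [29.2 30.9] [ 0.6322 -0.1568] 31.0
scene [297.9 235.7] [28.8 32.4] [0.651  0.1468] 32.7
scene [258.4 217.1] [29.  40.5] [0.6377 0.0288] 31.1
scene [235.8 211.4] [30.3 41.5] [ 0.6442 -0.0352] 30.5
scene [197.3 195.6] [26.  30.2] [ 0.6375 -0.1564] 29.1
```

Run:
```python
from h import *
ims={n:cv2.imread(f"pics/{n}0.png")[:,:,::-1].copy() for n in("top","scene")}
g={"top":dict(mini=(121,232),sleek=(208,235),classic=(304,213),tall=(400,200)),
"scene":dict(mini=(398,189),sleek=(324,141),classic=(240,133),tall=(168,101))}
for n in g:
    for k,(x,y) in g[n].items(): print(n,k,ims[n][y+4,x-13:x+14,0])
for n in("top","scene"):
    m=cv2.GaussianBlur(cv2.cvtColor(ims[n].astype(np.float32)/255,cv2.COLOR_RGB2LAB)[...,1],(0,0),1)
    print(m[158,186:332:2].round(1) if n=="top" else m[[236,221,208,196]][:,190:320:3].round(0))
```

```text
top mini [130 127 126 125 119  97  74  60  49  49  54  57  60  59  56  56  52  52
  55  64  79  79  79  74  66  73  75]
top sleek [123 122 120 109 105  94  76  57  55  45  54  52  61  70  85  92  97 100
  88  77  69  73  85  85  80  73  69]
top classic [103 109 108  97  87  65  53  48  52  51  54  56  54  63  61  58  54  50
  51  47  52  62  72  83  90 104 121]
top tall [107 103 102  86  68  59  51  46  44  53  60  55  61  61  64  62  54  54
  49  48  50  57  73  96 115 126 131]
scene mini [ 93  69  58  61  65  67  78  91  76  52  61  78  84  85  87  82  53  40
  43  53  87 117 126 126 125 126 125]
scene sleek [ 26  52  63  69  74  86  91  73  42  44  40  44  44  45  42  43  42  52
  78 104 116 104  55  16  15   9  12]
scene classic [144 126  76  66  79  88  84  58  46  43  47  50  42  44  42  45  45  53
  81 100 112 115 119 115 113 127 142]
scene tall [143 145 124  71  83  90  75  51  43  44  46  51  45  43  44  44  49  59
  82 102 111 112 120 116 109 107 124]
[4.  5.6 6.8 6.9 7.  7.4 7.6 7.6 7.  6.8 7.2 7.4 7.1 6.9 7.3 6.4 5.8 4.1
 3.3 3.9 4.9 6.7 7.2 6.8 7.1 7.6 7.6 7.5 7.2 7.1 7.1 7.5 6.8 6.6 6.8 6.5
 5.4 6.2 7.6 6.6 6.8 7.1 7.7 7.2 6.9 7.  7.2 7.6 7.1 6.7 7.  6.8 6.  4.3
 3.9 4.  4.9 6.3 6.9 6.5 6.9 7.2 6.8 7.1 7.3 7.  7.5 7.1 7.3 7.1 6.6 5.4
 4.2]
[[5. 5. 5. 5. 5. 5. 5. 5. 5. 5. 5. 5. 5. 5. 5. 4. 4. 5. 5. 5. 4. 4. 4. 4.
  3. 3. 4. 3. 3. 3. 4. 7. 8. 8. 8. 8. 8. 8. 8. 8. 8. 7. 4. 4.]
 [5. 4. 4. 4. 4. 5. 5. 4. 4. 4. 4. 3. 4. 5. 6. 5. 4. 3. 4. 7. 8. 8. 8. 8.
  8. 9. 8. 7. 8. 6. 3. 3. 3. 4. 4. 5. 6. 5. 4. 3. 3. 4. 4. 5.]
 [5. 6. 7. 6. 6. 4. 3. 3. 4. 6. 8. 8. 8. 8. 8. 8. 8. 7. 8. 6. 4. 5. 7. 8.
  8. 8. 7. 5. 4. 4. 4. 4. 5. 5. 5. 5. 5. 5. 5. 5. 5. 5. 5. 5.]
 [8. 8. 8. 8. 8. 7. 7. 7. 4. 4. 4. 5. 7. 7. 8. 8. 8. 5. 4. 4. 4. 5. 5. 5.
  5. 5. 5. 5. 5. 5. 5. 5. 5. 5. 4. 5. 4. 4. 4. 4. 4. 4. 4. 4.]]
```

```bash
python3 - <<'E'
s=open("h.py").read();i=s.index("def blob");j=s.index("def otsu")
new='''def thr(ch,near,r,t,inv,k):
    """fixed threshold in a window of radius r px, 4x picture, opened with a disc of k px; ellipse of the blob nearest the centre, original px"""
    x,y=[int(v) for v in near];w=cv2.resize(ch[y-r:y+r+1,x-r:x+r+1],None,fx=4,fy=4,interpolation=cv2.INTER_CUBIC)
    m=((w<t) if inv else (w>t)).astype(np.uint8)
    if not inv: m=cv2.morphologyEx(m,cv2.MORPH_CLOSE,np.ones((5,5)))
    cs=cv2.findContours(m,cv2.RETR_EXTERNAL,cv2.CHAIN_APPROX_NONE)[0]
    cv2.drawContours(m,cs,-1,1,-1);m=cv2.morphologyEx(m,cv2.MORPH_OPEN,cv2.getStructuringElement(cv2.MORPH_ELLIPSE,(4*k+1,4*k+1)))
    cs=cv2.findContours(m,cv2.RETR_EXTERNAL,cv2.CHAIN_APPROX_NONE)[0];mid=4*r+2
    c=min(cs,key=lambda c:np.linalg.norm(c.reshape(-1,2).mean(0)-mid));e=cv2.fitEllipse(cv2.convexHull(c))
    return (np.array(e[0])+.5)/4-.5+[x-r,y-r],np.array(e[1])/4
def lid(im,near,r=12,t=66):return thr(cv2.GaussianBlur(im[...,0].astype(np.float32),(0,0),.6),near,r,t,True,3)
def mat(im,near,t=5.8,r=20):
    return thr(cv2.GaussianBlur(cv2.cvtColor(im.astype(np.float32)/255,cv2.COLOR_RGB2LAB)[...,1],(0,0),1),near,r,t,False,16)
'''
open("h.py","w").write(s[:i]+new)
E
cat > m.py <<'E'
from h import *
ims={n:cv2.imread(f"pics/{n}0.png")[:,:,::-1].copy() for n in("top","scene")}
g={"top":dict(mini=(121,232),sleek=(208,235),classic=(304,213),tall=(400,200)),
"scene":dict(mini=(398,189),sleek=(324,141),classic=(240,133),tall=(168,101))}
for k in H:
    for n in ims:
        c,ax=lid(ims[n],g[n][k]); p=cast(n,c,H[k]); print(k,n,c.round(1),ax.round(1),p.round(4),"45mm=",pxsize(n,np.r_[p,H[k]],.045).round(1))
for n,sd,t in(("top",[(204,159),(243,158),(275,157),(314,154)],5.6),("scene",[(298,236),(262,221),(232,208),(198,196)],6)):
    for s in sd:
        c,ax=mat(ims[n],s,t);p=cast(n,c,.022);print(n,c.round(1),ax.round(1),p.round(4),pxsize(n,np.r_[p,.022],.086).round(1))
E
python3 m.py
```

```text
mini top [121.4 231.9] [13.7 15.8] [0.4548 0.3509] 45mm= 18.3
mini scene [397.9 188.5] [11.5 15.5] [0.4576 0.3517] 45mm= 17.9
classic top [304.1 212.8] [18.2 18.7] [ 0.456  -0.0997] 45mm= 18.6
classic scene [239.5 132.4] [12.6 16.4] [ 0.4591 -0.0996] 45mm= 15.5
sleek top [208.4 234.9] [14.6 16.2] [0.4218 0.1301] 45mm= 19.5
sleek scene [323.3 141.5] [10.3 14.4] [0.4241 0.1303] 45mm= 16.9
tall top [399.6 200.1] [18.3 20. ] [ 0.4587 -0.3157] 45mm= 19.4
tall scene [167.5 100.6] [11.6 16.5] [ 0.462  -0.3159] 45mm= 14.8
top [203.7 158.7] [29.1 30.2] [0.6457 0.1457] 31.2
top [242.4 158. ] [29.6 30.3] [0.6376 0.0389] 31.2
top [275.  157.4] [29.3 30.2] [ 0.631  -0.0508] 31.1
top [313.2 153.7] [28.9 30.3] [ 0.6319 -0.1572] 31.0
scene [297.9 235.6] [28.6 32.1] [0.6509 0.1469] 32.7
scene [261.6 220. ] [27.6 31. ] [0.6429 0.0402] 31.3
scene [232.  207.3] [26.6 30.3] [ 0.6362 -0.0504] 30.2
scene [197.3 195.6] [25.6 29.9] [ 0.6374 -0.1563] 29.1
```

Both views agree to within about 3–5 mm in x and 1 mm in y. Spacing checks out too, at 107, 90 and 106 mm. I'll average the views and grip with the jaws along x (across the row), so neighbouring cans stay clear. I'll go shortest first.

```bash
cat > go.py <<'E'
from h import *
CAN=dict(mini=(.4562,.3513),classic=(.4576,-.0997),sleek=(.4230,.1302),tall=(.4604,-.3158))
MAT=dict(mini=(.6483,.1463),classic=(.6403,.0396),sleek=(.6336,-.0506),tall=(.6347,-.1568))
DIA=dict(mini=.053,classic=.066,sleek=.058,tall=.066)
O=[np.pi,0,np.pi/2]
def poses(k):
    x,y=CAN[k];X,Y=MAT[k];g=H[k]-.041;up=g+.065
    return dict(pre=(x,y,max(.30,up)),grasp=(x,y,g),lift=(x,y,up),way=(X-.10,Y,up),over=(X,Y,up),place=(X,Y,g+.022),out=(X,Y,.30))
def pick(k):
    p=poses(k);command_gripper(.092,30);reach(p["pre"],O);move_l(p["grasp"],v=.15,f_stop=15)
    command_gripper(DIA[k]-.01,30);print(k,"width",read_width(),"tcp",np.round(read_tcp_pos(),4))
    move_l(p["lift"],v=.12);print("lifted",read_width(),np.round(read_wrist_force(),1),read_time())
def place(k):
    p=poses(k);move_l(p["way"],v=.2);move_l(p["over"],v=.12);x,y,z=p["place"]
    move_l((x,y,z+.008),v=.1);hit=move_l((x,y,z-.004),v=.02,f_stop=4)
    print("contact",hit,"dz mm",1e3*(read_tcp_pos()[2]-z),"width",read_width(),np.round(read_wrist_force(),1))
def release(k):
    p=poses(k);command_gripper(.092);move_l(p["out"],v=.2);print("t",read_time())
E
python3 - <<'E'
from go import *
for yaw in(np.pi/2,-np.pi/2):
  for k in H:
    print(yaw,k,{n:(None if (q:=inverse_kinematics(v,[np.pi,0,yaw])) is None else np.round(q,2).tolist()) for n,v in poses(k).items() if n in("pre","grasp","place","out")})
E
```

```text
1.5707963267948966 mini {'pre': [-0.59, 0.29, -0.14, 1.68, 0.04, 1.18, -0.74], 'grasp': [-0.62, 0.59, -0.1, 1.87, 0.09, 0.68, -0.78], 'place': [-0.24, 0.68, -0.02, 1.63, 0.02, 0.83, -0.28], 'out': [-0.17, 0.45, -0.13, 1.45, 0.06, 1.24, -0.31]}
1.5707963267948966 classic {'pre': [-0.09, 0.08, 0.26, 1.94, -0.02, 1.13, 0.18], 'grasp': [-0.04, 0.4, 0.24, 2.13, -0.16, 0.62, 0.3], 'place': [-0.16, 0.6, 0.08, 1.69, -0.06, 0.85, -0.06], 'out': [-0.15, 0.4, 0.06, 1.52, -0.03, 1.22, -0.08]}
1.5707963267948966 sleek {'pre': [-0.35, 0.03, -0.01, 1.98, 0.0, 1.13, -0.36], 'grasp': [-0.35, 0.31, -0.01, 2.17, 0.01, 0.66, -0.37], 'place': [-0.08, 0.57, 0.16, 1.7, -0.11, 0.89, 0.13], 'out': [-0.1, 0.4, 0.19, 1.54, -0.08, 1.21, 0.1]}
1.5707963267948966 tall {'pre': [-0.06, 0.31, 0.77, 1.75, -0.23, 1.18, 0.77], 'grasp': [0.05, 0.52, 0.65, 1.91, -0.41, 0.85, 0.91], 'place': [0.04, 0.57, 0.22, 1.63, -0.15, 0.95, 0.32], 'out': [0.01, 0.43, 0.27, 1.49, -0.12, 1.23, 0.29]}
-1.5707963267948966 mini {'pre': [-0.13, 0.36, -0.73, 1.67, 0.26, 1.21, 2.22], 'grasp': [-0.2, 0.7, -0.67, 1.86, 0.59, 0.79, 1.96], 'place': [0.15, 0.77, -0.6, 1.62, 0.52, 0.92, 2.5], 'out': [0.48, 0.8, -1.3, 1.43, 0.77, 1.48, 2.35]}
-1.5707963267948966 classic {'pre': [-1.08, 0.42, 1.56, 1.96, -0.45, 1.22, -2.5], 'grasp': [-0.81, 0.95, 1.35, 2.15, -1.11, 1.08, -1.99], 'place': [-0.89, 1.13, 1.35, 1.71, -1.15, 1.31, -2.42], 'out': [0.68, 0.75, -1.3, 1.49, 0.73, 1.45, 2.51]}
-1.5707963267948966 sleek {'pre': None, 'grasp': [0.15, 0.37, -0.59, 2.16, 0.32, 0.7, 2.49], 'place': [-0.76, 1.07, 1.35, 1.72, -1.09, 1.31, -2.3], 'out': [-0.77, 0.77, 1.36, 1.56, -0.76, 1.43, -2.5]}
-1.5707963267948966 tall {'pre': [-0.4, 0.59, 1.36, 1.76, -0.6, 1.3, -2.04], 'grasp': [-0.25, 0.76, 1.13, 1.92, -0.81, 1.02, -1.89], 'place': [-0.57, 1.05, 1.35, 1.66, -1.06, 1.34, -2.18], 'out': [-0.57, 0.81, 1.36, 1.51, -0.79, 1.46, -2.34]}
```

Yaw +π/2 is comfortable for every pose. I'll start with the mini can and look before releasing it.

Run:
```python
from go import *
pick("mini");place("mini")
a=read_camera("top");b=read_camera("scene");cv2.imwrite("pics/mini1.png",np.hstack([cv2.resize(a[110:260,90:290],(400,300)),cv2.resize(b[120:270,220:420],(400,300))])[:,:,::-1])
```

```text
mini width 0.05274697881148391 tcp [0.4562 0.3513 0.049 ]
lifted 0.05244582462420074 [-0.4  0.1 -1.9] 4.9167
contact True dz mm -0.043133254752206196 width 0.05267752137096362 [ 0.1 -1.3  3.9]
```

View pics/mini1.png

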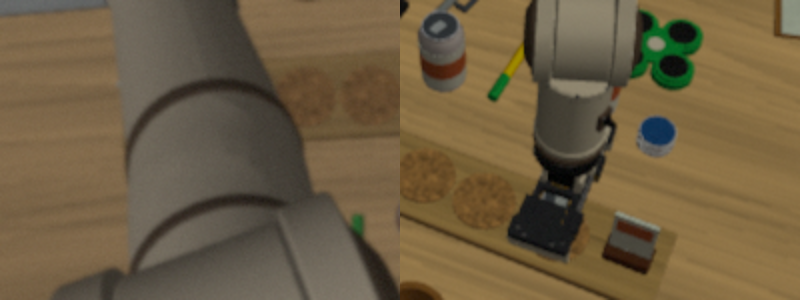

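The gripper is over the mat beside the holder, and contact came at exactly the expected height, although the arm hides the can itself. I'll release it, go on to pick the classic, and measure the mini from the views then.

```bash
cat >> go.py <<'E'
def check(k,cams=("top","scene")):
    """placed can's lid against its mat, both as seen by the same camera"""
    M=dict(top=dict(mini=(.6457,.1457),classic=(.6376,.0389),sleek=(.631,-.0508),tall=(.6319,-.1572)),scene=dict(mini=(.6509,.1469),classic=(.6429,.0402),sleek=(.6362,-.0504),tall=(.6374,-.1563)))
    for n in cams:
        im=read_camera(n);z=H[k]+.022
        try:
            c,ax=lid(im,proj(n,np.r_[M[n][k],z]));print("check",k,n,"off mm",(1e3*(cast(n,c,z)-M[n][k])).round(1),"axes",ax.round(1))
        except Exception as e: print("check",k,n,"unseen")
E
python3 - <<'E'
from go import *
release("mini");pick("classic")
for n in("top","scene"): cv2.imwrite(f"pics/{n}2.png",read_camera(n)[:,:,::-1])
check("mini")
a,b=(cv2.imread(f"pics/{n}2.png") for n in("top","scene"));cv2.imwrite("pics/v2.png",np.hstack([cv2.resize(a[60:260,120:386],(400,300)),cv2.resize(b[110:260,220:420],(400,300))]))
E
```

```text
t 10.35
classic width 0.06559890610710699 tcp [ 0.4576 -0.0997  0.0812]
lifted 0.06596968507386593 [-0.5  0.3 -3.8] 14.6
check mini top off mm [-2.6 -4.4] axes [ 8.4 12.7]
check mini scene off mm [-0.9  0.2] axes [13.7 16. ]
```

View pics/v2.png

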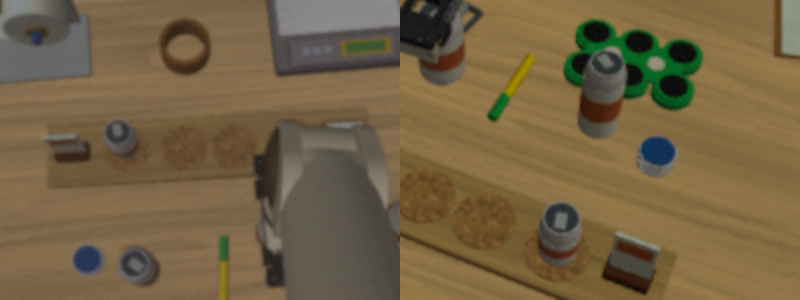

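The mini stands upright centred on its mat; the scene view puts it about 1 mm off. The top-view lid blob was only partial, and the classic is held. Continuing with the other cans.

Run:
```python
from go import *
place("classic");release("classic");pick("sleek");check("classic")
place("sleek");release("sleek");pick("tall");check("sleek");check("classic")
for n in("top","scene"): cv2.imwrite(f"pics/{n}3.png",read_camera(n)[:,:,::-1])
a,b=(cv2.imread(f"pics/{n}3.png") for n in("top","scene"));cv2.imwrite("pics/v3.png",np.hstack([cv2.resize(a[60:260,120:386],(400,300)),cv2.resize(b[110:260,160:360],(400,300))]))
```

```text
contact True dz mm 0.07347773589505557 width 0.06552532400904117 [-0.5  0.9  4.7]
t 19.5
sleek width 0.057631276000481284 tcp [0.4229 0.1302 0.1051]
lifted 0.05759309746316447 [ 0.3  0.2 -4.3] 23.4333
check classic top off mm [1.  0.4] axes [16.8 18.4]
check classic scene off mm [-1.2 -0.7] axes [15.7 18.8]
contact True dz mm -0.02532173678823635 width 0.057548950795213424 [-1.6 -0.3  3.9]
t 28.4667
tall width 0.06616054630069491 tcp [ 0.4604 -0.316   0.1273]
lifted 0.06559352090445403 [ 0.3 -0.3 -5. ] 32.425
check sleek top off mm [1.6 0.5] axes [13.5 14.4]
check sleek scene off mm [-1.  -0.5] axes [11.9 15.5]
check classic top off mm [1.1 0.4] axes [16.8 18.3]
check classic scene off mm [-1.2 -0.7] axes [15.7 18.7]
```

View pics/v3.png

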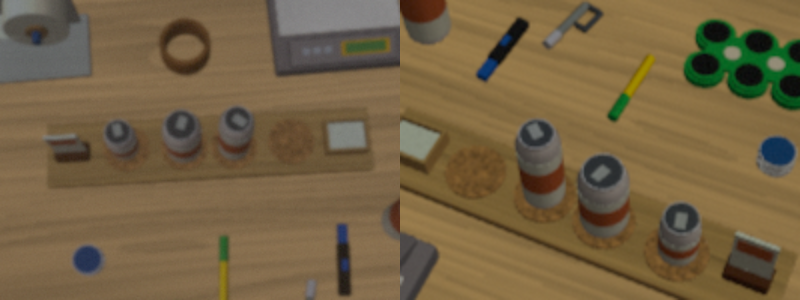

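The mini, classic and sleek stand centred on their mats, within about 2 mm, and one mat is left by the tray. The tall can is in the gripper.

Run:
```python
from go import *
place("tall");release("tall");reach((.40,-.35,.35),O)
for k in H: check(k)
print("width",read_width(),"t",read_time())
for n in("top","scene"): cv2.imwrite(f"pics/{n}4.png",read_camera(n)[:,:,::-1])
a,b=(cv2.imread(f"pics/{n}4.png") for n in("top","scene"));cv2.imwrite("pics/v4.png",np.hstack([cv2.resize(a[60:260,120:386],(400,300)),cv2.resize(b[110:260,160:360],(400,300))]))
```

```text
contact True dz mm 0.21685853372063746 width 0.06564897923343371 [-0.6 -0.5  4.7]
t 37.2583
check mini top off mm [0.2 0.6] axes [13. 15.]
check mini scene off mm [-0.8  0.2] axes [13.9 16.1]
check classic top off mm [1.  0.3] axes [17.1 18.5]
check classic scene off mm [-1.1 -0.6] axes [15.9 18.8]
check sleek top off mm [1.2 0.4] axes [14.  14.9]
check sleek scene off mm [-1.1 -0.5] axes [12.1 15.6]
check tall top off mm [1.  0.2] axes [17.7 19.4]
check tall scene off mm [-1.  -0.7] axes [14.7 18.8]
width 0.09168656012019175 t 38.8333
```

View pics/v4.png

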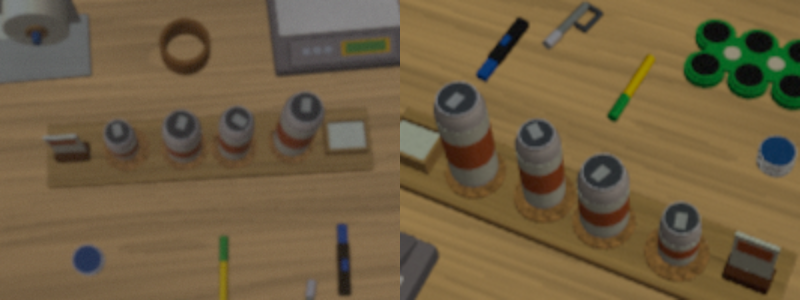

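All four cans are upright and centred, rising in height away from the card holder, and the arm is clear.

```bash
python3 -c "from bench import *;sign_off()"
```

```text
the job is handed in; nothing more can be done
```

All four cans are standing upright on their own cork mats. From the card holder outward the order is mini, classic, sleek, tall, and the job is handed in. I set each one down until it touched at the expected height (within 0.3 mm), then opened the gripper and backed away straight up.

- **Position:** the last check, with the arm clear, put every can within about 1.3 mm of its mat's centre in both camera views.
- **Camera disagreement:** the two cameras differed by 3–5 mm in x on absolute positions. I averaged them for picking and placing.
- **One poor reading:** the first top-view reading of the mini showed it about 5 mm off. Only part of its lid was picked out then, and the final reading showed 0.6 mm.
- **Time:** about 39 s of the 99 s allowed.

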